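# Ready the bench frame clamp and hold it open

### The job

Get the bench clamp ready for a bicycle frame: hang the blue U-shaped pad over the clamp's round rest bar, one leg down each side, and let go of it. Then pull the spring-loaded jaw open by its red handle until its red pointer lines up with the yellow marker, and finish still gripping it there (it springs shut if released). Leave the other things on the bench where they are.

Things in the scene. Friction and masses are not known exactly. Their poses are not given: they have to be found in the camera images.
- clamp: Grey steel frame clamp fixed to the bench, placing and yaw varying. Origin on the bench surface; z up. Base plate 230 mm (x -115..115) by 340 mm (y -130..210), 12 mm thick. At x = +65 mm the rest bar runs along y between two posts; along x = -55 mm the sprung jaw slides towards +y, away from a fixed dark jaw 117 mm high.
- bar_mid (a point): Middle of the rest bar, on the bar's axis, 100 mm above the bench. The bar is aluminium, round, 20 mm in diameter, along the clamp's y; free length 184 mm (y -92..+92) between two dark posts 26 mm wide that reach 11 mm above the bar's axis. Axes as the clamp's.
- pad: Loose blue plastic pad, an upside-down U channel, about 90 g: 42 mm wide (its x), 70 long (its y), 48 high; legs 6 mm thick, 30 apart, 42 deep under a 6 mm bridge. Origin: midway between the feet, at their underside; z up. It starts standing on its legs, right of the clamp, yaw within 0.6 rad. Seated on the bar its origin is 32 mm below the bar's axis, its y along the bar; it hangs stably.
- jaw: Sliding jaw of the clamp: steel carriage with a dark upright jaw plate (top 117 mm above the bench) and a red handle. Slides along the clamp's +y only, 0 to 95 mm. A spring pulls it shut: about 5 N when shut, 130 N/m more as it opens (about 11 to 15 N at the marker). Origin on the carriage's underside, at clamp x = -55 mm; axes as the clamp's.
- handle (a point): Middle of the red handle's crossbar, 87.5 mm above the bench: a round bar 14 mm in diameter along the clamp's x, 54 mm clear between its two uprights, 48 mm clear below down to the carriage and more than 110 mm clear to the jaw plate; take it from above with a finger on each side in the clamp's y. It moves with the jaw.
- pointer (a point): Tip of the red pointer blade (6 mm wide) that lies across the carriage and points at the white scale; moves with the jaw. Its y in the clamp's frame is to match the marker's.
- marker: Fixed yellow marker clip on the white scale beside the carriage, on its -x side; a blade 6 mm wide whose middle is the mark. Origin: underside of the blade, in its middle; axes as the clamp's. It stands 43 to 75 mm farther along the clamp's +y than the pointer of the shut jaw, differing from start to start.
- wrench: Steel wrench lying at the left; leave it. Origin under its middle.
- tape: White roll of tape, 72 mm across, 24 mm high; leave it. Origin under its centre.
- grease: Green jar, 60 mm across, 55 mm high, at the right; leave it. Origin under its centre.
- cleaner: White bottle with orange cap, 64 mm across, 190 mm high, at the far right; leave it. Origin under its centre.
- driver: Screwdriver with orange handle lying beyond the clamp; leave it. Origin under its middle.
- hammer: Hammer lying at the left; leave it. Origin under its middle.
- cassette: Stack of bicycle cogs, 92 mm across, 30 mm high, far left; leave it. Origin under its centre.

How it is judged:
On the way, in this order (a step that is already met when the one before it is completed fails the run):
1. the pad hangs over the rest bar, let go and at rest (x of pad in the frame of bar_mid between -0.01 and 0.01 m and y of pad in the frame of bar_mid between -0.065 and 0.065 m and z of pad in the frame of bar_mid between -0.04 and -0.026 m and angle between pad's own z axis and vertical below 0.25 rad and angle between the y axis of pad and the y axis of clamp, either way round below 0.25 rad and contact force between the fingers and pad below 0.1 N and contact force between pad and clamp above 0.2 N and linear speed of pad below 0.02 m/s), for 0.2 s.
2. the jaw is held open with its pointer at the marker (y of pointer in the frame of marker between -0.005 and 0.005 m and contact force between the fingers and jaw above 3 N and linear speed of jaw below 0.01 m/s), for 0.3 s.
At the end, for the whole second after the job is handed in: Pad on the bar, a leg each side: origin 26-40 mm below the bar axis, within 10 mm across and 65 mm along; tilt, skew under 0.25 rad; at rest, not touched by the fingers. Jaw held open and still by the fingers (over 3 N), pointer within 5 mm of the marker (all of step 1 and all of step 2); the arm keeps its last pose, push and grip.
It fails at once if another thing on the bench is moved more than 30 mm (distance of any of wrench, tape, grease, cleaner, driver, hammer, cassette from where it was at the start of the episode above 0.03 m).
It also fails if it takes over 53 s, if anything falls off the work surface, if the arm or the gripper's body presses on something with over 40 N, if the wrist force passes 120 N, or if a joint passes its speed limit or range.

### The arm

A 6-joint arm with a two-finger parallel gripper is mounted at the origin on the work surface. World frame = base frame: x ahead of the robot, y to its left, z up, the work surface at z = 0. Lengths are in m, angles in rad, forces in N, time in s.
With the tool pointing down it reaches from about 0.3 to 0.775 m from the base axis. Payload 14.6 kg.
Tool frame: the origin (TCP) lies midway between the tips of the shut fingers; the grasp point (between the pads) lies 19 mm behind it (tcp_to_grasp is the distance from the TCP to the grasp point, in m); z points along the fingers, y is the line along which they close (so a half turn about z gives the same grasp; the last joint's range is limited). The gripper opens to 94 mm and grips with 3 to 60 N. Pads are 16 mm wide; open, the fingers measure 119 mm over their backs; the gripper's body (75 mm by 177 mm) begins 78 mm behind the grasp point.
Start: joints at [-1.355, 0.3, 1.521, -0, 1.321, -0.067], TCP at [0.153, -0.528, 0.177] pointing down, gripper open.
Joint ranges: [-3.03, 3.03], [-0.79, 2.21], [0.23, 2.52], [-1.04, 4.18], [0, 3.07], [-2.55, 2.55]. Speed limits (rad/s): [2.22, 2.22, 2.57, 3.14, 3.14, 3.14].

### API

Orientations are given as [roll, pitch, yaw] about the fixed x, y, z axes, in that order (R = Rz(yaw) Ry(pitch) Rx(roll)).
In Python, from station import * gives the robot as it stands.
- The arm moves only by the tool send_rows, never from a script. Its argument "motion" is a list of rows, each a list of 3 entries, a list of its own where there are three numbers: the shift along the tool's x, y, z in units of 0.03 m (1.0 is 0.03 m), then the turn, a rotation vector about the tool's x, y, z in units of 0.12 rad (1.0 is 0.12 rad), then the opening, from -1 (shut) to 1 (fully open). In form: [[[x, y, z], [rx, ry, rz], grip], ...]. A call has 1 to 12 rows; each row shifts and turns the commanded pose from where the row before left it, along the tool's axes as they then stand; what a row does not reach is not made up. A row lasts 1/10 s, in which the tool goes at most 50 mm and 8.59 degrees, less where a joint would pass 70% of its speed; a pose out of reach is approached as far as the arm can. A call with a number of a shift or a turn outside -1 to 1 is refused whole. A call with a gripper value outside its range is refused whole. The fingers move at their own pace and stop on an object; "squeeze" is the grip in N (left out, the last holds). Time passes only in rows, so rows that do not move let the fingers close. It gives the time, the measured TCP pose, the force, the opening and the grip force at its end, in the units of the state.
- get_obs(): the state, without advancing time (a new reading comes with each control period).
- camera(name): name is "scene" or "top" or "wrist"; returns a dict with "pixels" (480x640x3 uint8, red, green, blue), "depth" (480x640 float32, m along the optical axis (not along the pixel's ray), 0 where there is no reading), "fx", "fy", "cx", "cy" (pixels), "rvec" (rotation vector, rad) and "tvec" (3), from world to camera coordinates, as OpenCV has them. Camera axes: x right, y down, z forward; pixel columns grow to the right and rows downward; lengths in m; the calibration is good to about 2 mm. The wrist camera is an equidistant fisheye: a pixel r from the principal point sees the ray r / f radians off the axis. A picture is of the moment at which its call begins.
- hand_in(): hands the job in; it is judged then, once.
The state is a dict: "time_s": time; "qpos": joint angles; "joint_vel": joint speeds; "tau": joint torques, N m; "ee_pos": TCP position; "eef_rot": TCP orientation; "force": force on the tool from outside, world axes, zero at the start; "moment": the same for the moment, N m; "grip_width": finger opening in m; "grip_force": force on a finger pad.
Only numpy, scipy, OpenCV 4.12 (cv2) and the standard library are available. Lean on these libraries where they do the work, as an engineer would, in place of code of your own. Each camera call takes 0.05 s, during which the arm holds its last target. There are 200 camera calls.

## Working session

There is one attempt and no reset: what is moved stays moved. The work goes in short steps, Python scripts to look and compute and a tool call to move; the robot and the scene stay as the last step left them, time stands still between calls to the robot, and variables do not carry over. Pictures are saved under pics/ and viewed, at most 10 in all, crops included, and the job is handed in when it is done.

Besides the shell and the picture viewer there is one more tool, called after "Request:" by a JSON object that holds its "api" and its "payload", one argument or row to a line. send_rows: Moves the arm, as the interface text tells. Its arguments: {"type":"object","properties":{"motion":{"type":"array"},"squeeze":{"type":"number"}},"required":["motion"]}

```bash
mkdir -p pics
cat > h.py <<'E'
from station import *
import numpy as np, cv2, pickle
def snap(n,f):
    c=camera(n); cv2.imwrite(f'pics/{f}.png',cv2.cvtColor(c['pixels'],cv2.COLOR_RGB2BGR)); pickle.dump(c,open(f'{f}.pkl','wb')); return c
def cloud(c):
    v,u=np.mgrid[:480,:640]; d=c['depth']
    P=np.stack([(u-c['cx'])/c['fx']*d,(v-c['cy'])/c['fy']*d,d],-1)
    R=cv2.Rodrigues(np.array(c['rvec'],float))[0]
    return (P-np.array(c['tvec']).ravel())@R
E
python3 - <<'E'
from h import *
for n in('scene','top'): c=snap(n,n+'0'); print(c['fx'],c['cx'],c['rvec'],c['tvec'])
print(get_obs())
E
```

```text
458.55646780462644 319.5117297295637 [ 2.42131975  0.91664094 -0.25470093] [-0.46664373 -0.23278011  1.19599486]
584.837980760889 313.5465557535619 [ 2.16904072 -2.17454518  0.08006005] [0.08267641 0.57972098 1.44772654]
{'time_s': 0.1, 'qpos': array([-1.35461663e+00,  3.00411049e-01,  1.52151884e+00,  1.04008431e-06,
        1.32070663e+00, -6.66061051e-02]), 'joint_vel': array([-0.00171642, -0.00199256, -0.00307182,  0.00148979,  0.00011677,
       -0.0008227 ]), 'tau': array([ 1.60137799e-03, -5.32643044e+01, -3.53283906e+01,  7.09547242e-02,
        2.34884291e-02, -5.12893621e-05]), 'ee_pos': array([ 0.15340422, -0.52789455,  0.17614562]), 'eef_rot': array([-3.14055117e+00, -7.04816428e-05,  2.82785511e-01]), 'force': array([ 0.2449813 , -0.01098621,  0.58720462]), 'moment': array([ 0.03718725,  0.01394249, -0.04135396]), 'grip_force': 0.0, 'grip_width': 0.0941805816167216}
```

View pics/top0.png

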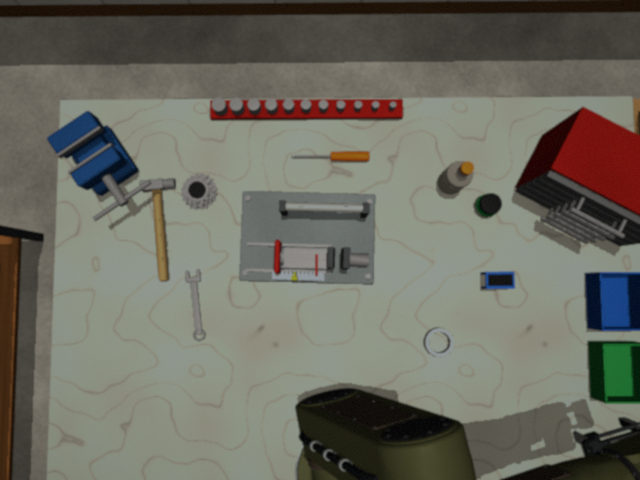

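View pics/scene0.png

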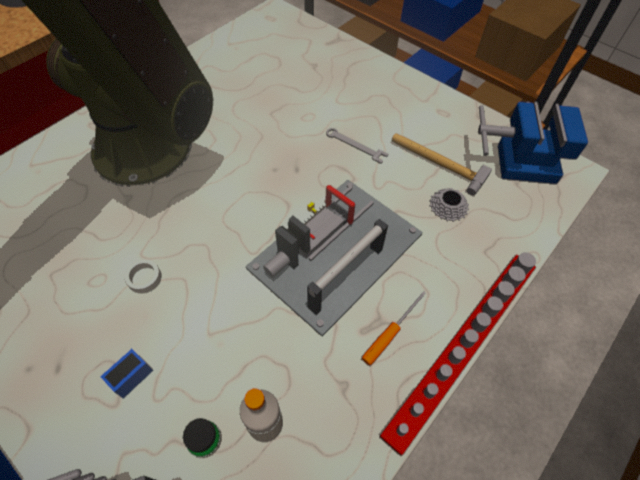

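The top view shows the pad at about (497,281), its long side across the image. It also shows the bar from (283,208) to (367,209), the handle at (278,257), the pointer at (317,264) and the marker at (295,277). Next I'll measure these with depth.

Run:
```python
from h import *
import pickle
c=pickle.load(open('top0.pkl','rb'));P=cloud(c)
s=pickle.load(open('scene0.pkl','rb'));S=cloud(s)
np.set_printoptions(precision=4,suppress=True)
def reg(P,u0,u1,v0,v1,lo,hi):
    Q=P[v0:v1,u0:u1].reshape(-1,3);return Q[(Q[:,2]>lo)&(Q[:,2]<hi)]
def rect(Q):
    r=cv2.minAreaRect((Q[:,:2]*1000).astype(np.float32));return len(Q),r,np.median(Q[:,2])
print('pad top',rect(reg(P,475,525,262,300,.040,.06)))
print('pad scene',rect(reg(S,90,165,340,405,.040,.06)))
for nm,Q in(('bar top',reg(P,288,362,195,222,.103,.125)),('bar sc',reg(S,322,376,228,290,.1,.125))):
    m=Q[:,:2].mean(0);w=np.linalg.svd(Q[:,:2]-m,full_matrices=0)[2][0];t=(Q[:,:2]-m)@w
    print(nm,len(Q),m,np.arctan2(*(w[::-1]*np.sign(w[1]))),t.min(),t.max(),np.percentile(Q[:,2],[5,50,95]))
def bl(c,P,name,m):
    Q=P[m];print(name,len(Q),np.median(Q,0),Q.min(0),Q.max(0))
for nm,c_,P_,(u0,u1,v0,v1) in(('top',c,P,(240,375,235,285)),('sc',s,S,(270,370,175,260))):
    h=cv2.cvtColor(c_['pixels'],cv2.COLOR_RGB2HSV);z=P_[...,2]
    box=np.zeros(z.shape,bool);box[v0:v1,u0:u1]=1
    red=box&((h[...,0]<8)|(h[...,0]>172))&(h[...,1]>150)&(h[...,2]>60)
    yel=box&(abs(h[...,0]-28)<8)&(h[...,1]>120)
    bl(c_,P_,nm+' handle',red&(z>.08)&(z<.1)); bl(c_,P_,nm+' pointer',red&(z<.06)); bl(c_,P_,nm+' yellow',yel)
    print(np.argwhere(red&(z<.06))[:, ::-1].mean(0),np.argwhere(yel)[:,::-1].mean(0))
im=np.hstack([cv2.resize(c['pixels'][230:290,235:335],(800,480),interpolation=3)]);cv2.imwrite('pics/crop.png',im[...,::-1])
# base plate in top
print('plate',rect(reg(P,232,385,180,292,.008,.016)))
```

```text
pad top (498, ((469.7317810058594, -376.1814880371094), (41.72176742553711, 72.29228210449219), 1.584449052810669), np.float64(0.04871240601772125))
pad scene (963, ((471.05108642578125, -373.88330078125), (44.51054382324219, 69.99888610839844), 0.4595150053501129), np.float64(0.04865373001299707))
bar top 538 [0.6439 0.0535] 1.5386201328645523 -0.08812903888998747 0.08722424119649949 [0.1041 0.1088 0.1134]
bar sc 732 [0.6477 0.0532] 1.5545052865056284 -0.08778828807203894 0.08372993938492179 [0.1034 0.1094 0.1126]
top handle 161 [0.525  0.168  0.0934] [0.4891 0.1615 0.084 ] [0.5657 0.1755 0.0995]
top pointer 19 [0.515  0.0751 0.0382] [0.4929 0.075  0.0233] [0.5566 0.1658 0.055 ]
top yellow 29 [0.4754 0.1292 0.0493] [0.4706 0.1241 0.0123] [0.488  0.136  0.0564]
[310.3158 260.7368] [294.1034 277.3103]
sc handle 173 [0.5355 0.1684 0.0947] [0.492  0.1635 0.0804] [0.5695 0.1752 0.099 ]
sc pointer 46 [0.5649 0.1643 0.0413] [0.5254 0.0739 0.0304] [0.5706 0.1708 0.0598]
sc yellow 25 [0.4788 0.1309 0.0522] [0.4723 0.125  0.039 ] [0.4899 0.1387 0.0556]
[340.1087 223.    ] [311.52 205.88]
plate (6662, ((585.172119140625, 97.95091247558594), (387.2406311035156, 278.8067932128906), 89.05506896972656), np.float64(0.01202155941764316))
```

View pics/crop.png

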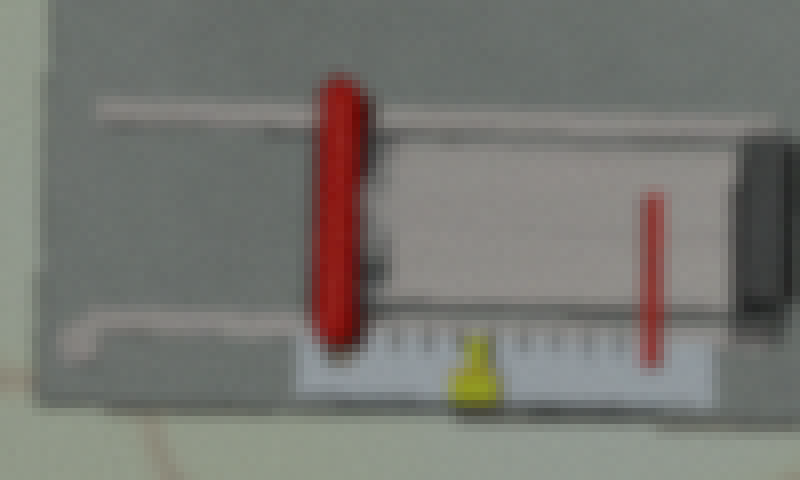

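Request:
{"api": "send_rows", "payload": {
  "motion": [
    [[0,0,0],[0,0,-0.99],1],
    [[0,0,0],[0,0,-0.99],1],
    [[0,0,0],[0,0,-0.99],1],
    [[0,0,0],[0,0,-0.99],1],
    [[0,0,0],[0,0,-0.99],1],
    [[0,0,0],[0,0,-0.99],1],
    [[0,0,0],[0,0,-0.99],1],
    [[0,0,0],[0,0,-0.99],1],
    [[0,0,0],[0,0,-0.99],1],
    [[0,0,0],[0,0,-0.99],1],
    [[0,0,0],[0,0,-0.99],1]
  ],
  "squeeze": 15
}}

```text
time_s: 1.2
ee_pos: [0.1534, -0.528, 0.1763]
eef_rot: [-3.141, -0.001, 1.595]
force: [-1.2, 0.8, 0.5]
grip_width: 0.094
grip_force: 0.0
```

Request:
{"api": "send_rows", "payload": {
  "motion": [
    [[0.4,0.88,0],[0,0,0],1],
    [[0.4,0.88,0],[0,0,0],1],
    [[0.4,0.88,0],[0,0,0],1],
    [[0.4,0.88,0],[0,0,0],1],
    [[0.4,0.88,0],[0,0,0],1],
    [[0.4,0.88,0],[0,0,0],1],
    [[0.4,0.88,0],[0,0,0],1],
    [[0.4,0.88,0],[0,0,0],1],
    [[0.4,0.88,0],[0,0,0],1],
    [[0.4,0.88,0],[0,0,0],1],
    [[0.4,0.88,0],[0,0,0],1],
    [[0.4,0.88,0],[0,0,0],1]
  ]
}}

```text
time_s: 2.4
ee_pos: [0.4684, -0.3774, 0.1763]
eef_rot: [-3.141, -0.0, 1.59]
force: [0.5, 0.6, -0.5]
grip_width: 0.0942
grip_force: 0.0
```

Request:
{"api": "send_rows", "payload": {
  "motion": [
    [[0,0,0],[0,0,0],1],
    [[0,0,0],[0,0,0],1]
  ]
}}

```text
time_s: 2.6
ee_pos: [0.4674, -0.3779, 0.1761]
eef_rot: [-3.141, -0.001, 1.591]
force: [-0.2, -0.2, -0.2]
grip_width: 0.094
grip_force: 0.0
```

Request:
{"api": "send_rows", "payload": {
  "motion": [
    [[0.1,0.1,0.88],[0,0,0],1],
    [[0,0,0.88],[0,0,0],1],
    [[0,0,0.88],[0,0,0],1],
    [[0,0,0.88],[0,0,0],1],
    [[0,0,0.88],[0,0,0],1],
    [[0,0,0.88],[0,0,0],1],
    [[0,0,0],[0,0,0],0],
    [[0,0,0],[0,0,0],-1],
    [[0,0,0],[0,0,0],-1],
    [[0,0,0],[0,0,0],-1],
    [[0,0,0],[0,0,0],-1],
    [[0,0,0],[0,0,0],-1]
  ]
}}

```text
time_s: 3.8
ee_pos: [0.4706, -0.3753, 0.0188]
eef_rot: [3.141, 0.001, 1.59]
force: [-0.4, 0.2, 0.1]
grip_width: 0.0493
grip_force: 0.0
```

Request:
{"api": "send_rows", "payload": {
  "motion": [
    [[0,0,0],[0,0,0],-1],
    [[0,0,0],[0,0,0],-1],
    [[0,0,0],[0,0,0],-1],
    [[0,0,0],[0,0,0],-1],
    [[0,0,0],[0,0,0],-1]
  ]
}}

```text
time_s: 4.3
ee_pos: [0.4706, -0.3752, 0.0184]
eef_rot: [3.141, 0.0, 1.59]
force: [0.7, -0.0, 2.9]
grip_width: 0.0408
grip_force: 15.0
```

Request:
{"api": "send_rows", "payload": {
  "motion": [
    [[0,0,-0.5],[0,0,0],-1],
    [[0,0,-0.9],[0,0,0],-1],
    [[0,0,-0.9],[0,0,0],-1],
    [[0,0,-0.9],[0,0,0],-1],
    [[0,0,-0.9],[0,0,0],-1],
    [[0,0,-0.7],[0,0,0.36],-1],
    [[0,0,0],[0,0,0],-1]
  ]
}}

```text
time_s: 5.0
ee_pos: [0.4712, -0.3759, 0.1659]
eef_rot: [3.138, 0.003, 1.546]
force: [0.0, -0.1, -0.5]
grip_width: 0.0407
grip_force: 15.0
```

Request:
{"api": "send_rows", "payload": {
  "motion": [
    [[0.4,0,0],[0,0,0],-1],
    [[0.8,0.1,0],[0,0,0],-1],
    [[0.9,0.1,0],[0,0,0],-1],
    [[0.9,0.1,0],[0,0,0],-1],
    [[0.9,0.1,0],[0,0,0],-1],
    [[0.9,0.1,0],[0,0,0],-1],
    [[0.9,0.4,0],[0,0,0],-1],
    [[0.9,0.5,0],[0,0,0],-1],
    [[0.9,0.5,0],[0,0,0],-1],
    [[0.9,0.5,0],[0,0,0],-1],
    [[0.9,0.5,0],[0,0,0],-1],
    [[0.9,0.5,0],[0,0,0],-1]
  ]
}}

```text
time_s: 6.2
ee_pos: [0.5793, -0.0697, 0.1606]
eef_rot: [-3.139, -0.0, 1.548]
force: [1.3, 0.2, -0.3]
grip_width: 0.0409
grip_force: 15.0
```

Request:
{"api": "send_rows", "payload": {
  "motion": [
    [[0.9,0.5,0],[0,0,0],-1],
    [[0.9,0.5,0],[0,0,0],-1],
    [[0.9,0.5,0],[0,0,0],-1],
    [[0.8,0.4,0],[0,0,0],-1],
    [[0.7,0.2,0],[0,0,0],-1],
    [[0,0,0],[0,0,0],-1],
    [[0,0,0],[0,0,0],-1]
  ]
}}

```text
time_s: 6.9
ee_pos: [0.645, 0.053, 0.1608]
eef_rot: [-3.139, 0.0, 1.548]
force: [-0.2, -0.2, -1.6]
grip_width: 0.0409
grip_force: 15.0
```

Run:
```python
from h import *
np.set_printoptions(precision=4,suppress=True)
s=snap('scene','s1');S=cloud(s);h=cv2.cvtColor(s['pixels'],cv2.COLOR_RGB2HSV)
cv2.imwrite('pics/s1c.png',cv2.resize(s['pixels'][130:330,240:460],(660,600),interpolation=3)[...,::-1])
b=(abs(h[...,0].astype(int)-110)<12)&(h[...,1]>120);b[:,:250]=0;b[:130]=0;b[330:]=0;b[:,450:]=0
Q=S[b];Q=Q[(abs(Q[:,0]-.645)<.05)&(abs(Q[:,1]-.053)<.08)&(Q[:,2]>.1)];print(len(Q),np.percentile(Q,[2,50,98],axis=0))
v,u=np.mgrid[:480,:640]
P=S[(abs(S[...,0]-.645)<.03)&(abs(S[...,1]-.053)<.085)&(S[...,2]>.085)&(S[...,2]<.118)]
for lo in(-.03,.02,.08,.11):
  q=P[abs(P[:,1]-lo)<.015]
  # fit circle in x-z to bar
  from scipy.optimize import least_squares
  r=least_squares(lambda p:np.hypot(q[:,0]-p[0],q[:,2]-p[1])-.01,[.645,.1],loss='soft_l1',f_scale=.001).x;print(lo,len(q),r)
```

```text
512 [[0.6237 0.0178 0.1498]
 [0.6578 0.0325 0.1894]
 [0.666  0.0795 0.1943]]
-0.03 90 [0.6428 0.101 ]
0.02 148 [0.6439 0.1011]
0.08 27 [0.6453 0.1028]
0.11 48 [0.6466 0.1015]
```

View pics/s1c.png

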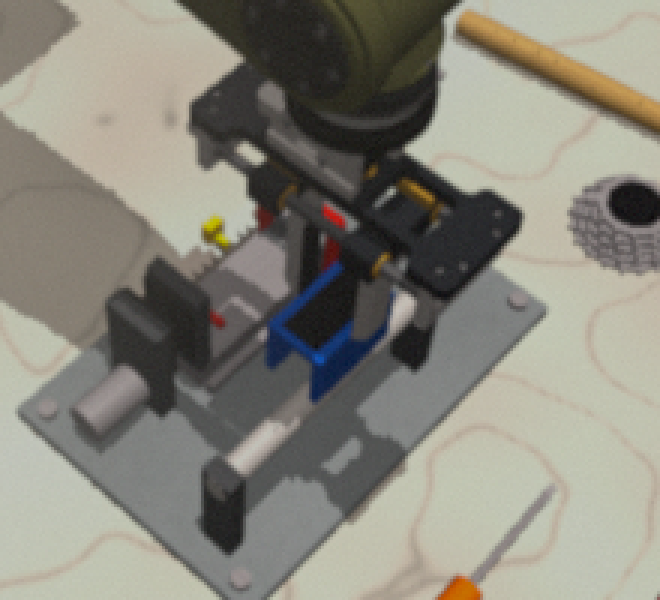

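The pad is held upright above the bar and centred on it to about 1 mm, so I'll lower it.

Request:
{"api": "send_rows", "payload": {
  "motion": [
    [[0,0,0.4],[0,0,0],-1],
    [[0,0,0.4],[0,0,0],-1],
    [[0,0,0.4],[0,0,0],-1],
    [[0,0,0.4],[0,0,0],-1],
    [[0,0,0.4],[0,0,0],-1],
    [[0,0,0.3],[0,0,0],-1],
    [[0,0,0.1],[0,0,0],-1],
    [[0,0,0],[0,0,0],-1],
    [[0,0,0],[0,0,0],-1]
  ]
}}

```text
time_s: 7.85
ee_pos: [0.6462, 0.0527, 0.0908]
eef_rot: [3.141, -0.0, 1.546]
force: [0.3, 0.5, -1.1]
grip_width: 0.0408
grip_force: 15.0
```

Request:
{"api": "send_rows", "payload": {
  "motion": [
    [[0,0,0.07],[0,0,0],-1],
    [[0,0,0.05],[0,0,0],-1],
    [[0,0,0],[0,0,0],-1]
  ]
}}

```text
time_s: 8.15
ee_pos: [0.6459, 0.0527, 0.0866]
eef_rot: [-3.142, 0.0, 1.546]
force: [0.3, 0.3, -1.9]
grip_width: 0.0406
grip_force: 15.0
```

Now release it gradually, to a moderate opening.

Request:
{"api": "send_rows", "payload": {
  "motion": [
    [[0,0,0],[0,0,0],0],
    [[0,0,0],[0,0,0],0.2],
    [[0,0,0],[0,0,0],0.4],
    [[0,0,0],[0,0,0],0.5],
    [[0,0,0],[0,0,0],0.5],
    [[0,0,0],[0,0,0],0.5],
    [[0,0,-0.5],[0,0,0],0.5],
    [[0,0,-0.8],[0,0,0],0.5],
    [[0,0,-0.8],[0,0,0],0.5],
    [[0,0,-0.8],[0,0,0],0.5],
    [[0,0,-0.8],[0,0,0],0.5],
    [[0,0,0],[0,0,0],0.5]
  ]
}}

```text
time_s: 9.35
ee_pos: [0.6472, 0.0527, 0.2025]
eef_rot: [3.135, -0.0, 1.546]
force: [0.7, 0.6, 1.0]
grip_width: 0.0706
grip_force: 0.0
```

Run:
```python
from h import *
np.set_printoptions(precision=4,suppress=True)
s=snap('scene','s2');S=cloud(s);h=cv2.cvtColor(s['pixels'],cv2.COLOR_RGB2HSV)
cv2.imwrite('pics/s2c.png',cv2.resize(s['pixels'][130:330,240:460],(660,600),interpolation=3)[...,::-1])
Q=S[(abs(S[...,0]-.645)<.04)&(abs(S[...,1]-.053)<.07)&(S[...,2]>.113)&(S[...,2]<.122)];print(len(Q),np.percentile(Q,[2,50,98],axis=0))
print(get_obs()['grip_width'])
```

```text
708 [[0.6251 0.0184 0.1138]
 [0.6463 0.0519 0.1177]
 [0.6661 0.0879 0.1207]]
0.07055469738475943
```

View pics/s2c.png

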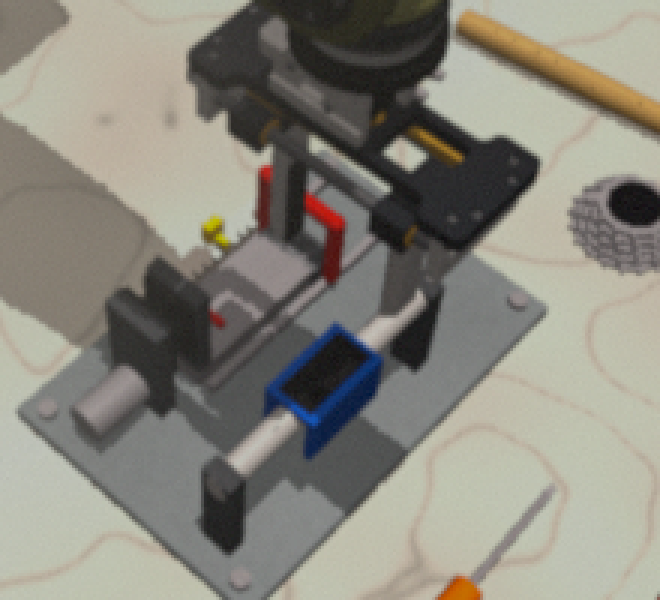

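The pad is seated on the bar with a leg on each side. Next is the handle.

Request:
{"api": "send_rows", "payload": {
  "motion": [
    [[0,0,0],[0,0,-1],0.5],
    [[0,0,0],[0,0,-1],0.5],
    [[0,0,0],[0,0,-1],0.5],
    [[0,0,0],[0,0,-1],0.5],
    [[0,0,0],[0,0,-1],0.5],
    [[0,0,0],[0,0,-1],0.5],
    [[0,0,0],[0,0,-1],0.5],
    [[0,0,0],[0,0,-1],0.5],
    [[0,0,0],[0,0,-1],0.5],
    [[0,0,0],[0,0,-1],0.5],
    [[0,0,0],[0,0,-1],0.5],
    [[0,0,0],[0,0,-1],0.5]
  ]
}}

```text
time_s: 10.6
ee_pos: [0.6455, 0.0527, 0.1966]
eef_rot: [-3.141, -0.002, 2.991]
force: [-0.9, -0.4, -0.1]
grip_width: 0.0705
grip_force: 0.0
```

Request:
{"api": "send_rows", "payload": {
  "motion": [
    [[0,0,0],[0,0,-1],0.5],
    [[0,0,0],[0,0,-0.1],0.5],
    [[0.8,0.75,0],[0,0,0],0.5],
    [[0.8,0.75,0],[0,0,0],0.5],
    [[0.8,0.75,0],[0,0,0],0.5],
    [[0.8,0.75,0],[0,0,0],0.5],
    [[0.85,0.75,0],[0,0,0],0.5],
    [[0,0,0],[0,0,0],0.5],
    [[0,0,0],[0,0,0],0.5]
  ]
}}

```text
time_s: 11.5
ee_pos: [0.5269, 0.1682, 0.1976]
eef_rot: [-3.141, 0.0, 3.117]
force: [0.5, 0.8, 0.5]
grip_width: 0.0709
grip_force: 0.0
```

Request:
{"api": "send_rows", "payload": {
  "motion": [
    [[0,0,0.8],[0,0,0],0.5],
    [[0,0,0.8],[0,0,0],0.5],
    [[0,0,0.8],[0,0,0],0.5],
    [[0,0,0.8],[0,0,0],0.5],
    [[0,0,0.75],[0,0,0],0.5],
    [[0,0,0.4],[0,0,0],0.5],
    [[0,0,0],[0,0,0],0.5]
  ],
  "squeeze": 45
}}

```text
time_s: 12.2
ee_pos: [0.5267, 0.1672, 0.0656]
eef_rot: [-3.141, -0.003, 3.117]
force: [0.1, -0.3, 0.6]
grip_width: 0.0706
grip_force: 0.0
```

Request:
{"api": "send_rows", "payload": {
  "motion": [
    [[0,0,0],[0,0,0],-1],
    [[0,0,0],[0,0,0],-1],
    [[0,0,0],[0,0,0],-1],
    [[0,0,0],[0,0,0],-1],
    [[0,0,0],[0,0,0],-1],
    [[0,0,0],[0,0,0],-1],
    [[0,0,0],[0,0,0],-1],
    [[0,0,0],[0,0,0],-1],
    [[0,0,0],[0,0,0],-1],
    [[0,0,0],[0,0,0],-1],
    [[0,0,0],[0,0,0],-1],
    [[0,0,0],[0,0,0],-1]
  ]
}}

```text
time_s: 13.4
ee_pos: [0.5271, 0.168, 0.0671]
eef_rot: [3.142, -0.0, 3.118]
force: [-0.3, 0.2, -0.6]
grip_width: 0.0005
grip_force: 0.0
```

The fingers shut on nothing, so I'll look.

Run:
```python
from h import *
s=snap('scene','s3');t=snap('top','t3')
a=cv2.resize(s['pixels'][150:300,260:400],(560,600),interpolation=3);cv2.imwrite('pics/s3c.png',a[...,::-1])
o=get_obs();print(o['grip_width'],o['grip_force'],o['ee_pos'])
```

```text
0.00022781356374241383 0.0 [0.5270874  0.16799401 0.06714188]
```

View pics/s3c.png

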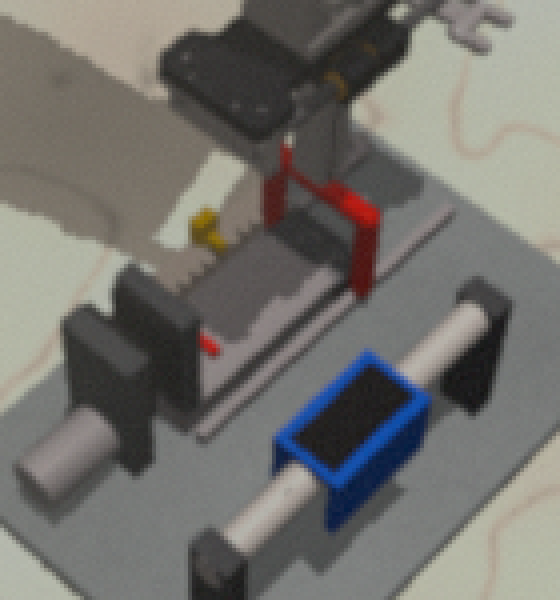

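Run:
```python
from h import *
np.set_printoptions(precision=4,suppress=True)
for f,(u0,u1,v0,v1) in(('s3',(300,380,170,240)),('t3',(240,375,235,285))):
    c=pickle.load(open(f+'.pkl','rb'));P=cloud(c);h=cv2.cvtColor(c['pixels'],cv2.COLOR_RGB2HSV)
    box=np.zeros((480,640),bool);box[v0:v1,u0:u1]=1
    m=box&((h[...,0]<8)|(h[...,0]>172))&(h[...,1]>150)&(h[...,2]>50)
    Q=P[m&(P[...,2]>.06)];Q=Q[np.argsort(Q[:,0])];print(f,len(Q));print(Q[::max(1,len(Q)//25)])
a=pickle.load(open('s3.pkl','rb'))['pixels'][170:220,310:370];b=pickle.load(open('t3.pkl','rb'))['pixels'][235:285,250:310]
cv2.imwrite('pics/c3.png',np.hstack([cv2.resize(x,(400,400),interpolation=3) for x in (a,b)])[...,::-1])
```

```text
s3 146
[[ 0.497   0.1655  0.0675]
 [ 0.5009  0.1735  0.0953]
 [ 0.5047  0.169   0.0956]
 [ 0.5077  0.169   0.0946]
 [ 0.522   0.1658  0.092 ]
 [ 0.5333  0.166   0.0909]
 [ 0.5373  0.1709  0.0967]
 [ 0.5389  0.1691  0.0962]
 [ 0.5418  0.1687  0.099 ]
 [ 0.5438  0.1734  0.0963]
 [ 0.5467  0.1699  0.0951]
 [ 0.5483  0.1715  0.0948]
 [ 0.5504  0.1689  0.0957]
 [ 0.5533  0.1654  0.0945]
 [ 0.5543  0.1745  0.0937]
 [ 0.557   0.1711  0.0958]
 [ 0.5591  0.1717  0.097 ]
 [ 0.5607  0.1639  0.0882]
 [ 0.5617  0.1658  0.0908]
 [ 0.5628  0.1638  0.0646]
 [ 0.5638  0.166   0.096 ]
 [ 0.5644  0.1639  0.077 ]
 [ 0.5656  0.1745  0.0929]
 [ 0.566   0.1668  0.0644]
 [ 0.5665  0.1637  0.0864]
 [ 0.5672  0.1662  0.0881]
 [ 0.5681  0.1671  0.0698]
 [ 0.5688  0.169   0.0758]
 [ 0.5695  0.1696  0.094 ]
 [ 0.8999 -0.3339  0.8837]]
t3 18
[[0.4874 0.1676 0.065 ]
 [0.4892 0.1681 0.0919]
 [0.4893 0.1707 0.0885]
 [0.4893 0.1661 0.0866]
 [0.4899 0.1653 0.064 ]
 [0.4903 0.1573 0.2913]
 [0.4905 0.1558 0.2848]
 [0.4915 0.1726 0.096 ]
 [0.4916 0.1704 0.0934]
 [0.4916 0.1682 0.0906]
 [0.4917 0.1659 0.0894]
 [0.4918 0.1639 0.0832]
 [0.4927 0.1591 0.2132]
 [0.4937 0.1722 0.1006]
 [0.4939 0.1654 0.0964]
 [0.4939 0.1702 0.0963]
 [0.4939 0.1679 0.0945]
 [0.494  0.1632 0.0927]]
```

View pics/c3.png

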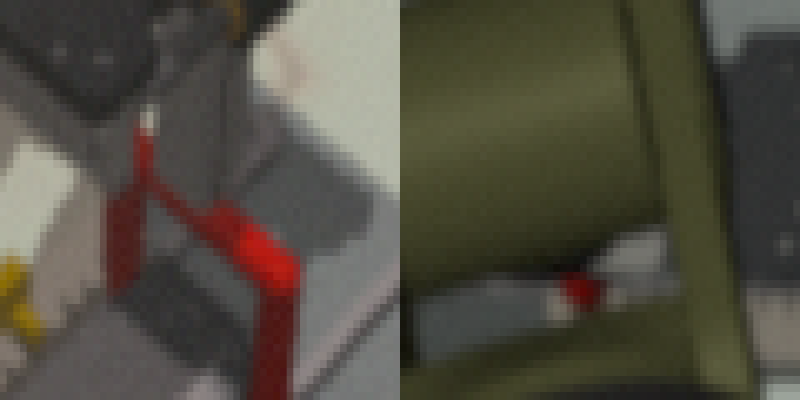

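Run:
```python
from h import *
np.set_printoptions(precision=3,suppress=True,linewidth=150)
c=pickle.load(open('s3.pkl','rb'));P=cloud(c);h=c['pixels']
for v in range(172,212,3):
    print(v,[(u,tuple(np.round(P[v,u]*1000).astype(int)),'R' if h[v,u,0]>2*h[v,u,1].astype(int)+10 else '') for u in range(326,346,3)])
w=camera('wrist');cv2.imwrite('pics/w.png',w['pixels'][...,::-1])
```

```text
172 [(326, (np.int64(542), np.int64(103), np.int64(237)), ''), (329, (np.int64(546), np.int64(107), np.int64(237)), ''), (332, (np.int64(549), np.int64(113), np.int64(233)), ''), (335, (np.int64(521), np.int64(158), np.int64(173)), ''), (338, (np.int64(536), np.int64(148), np.int64(194)), ''), (341, (np.int64(552), np.int64(138), np.int64(215)), ''), (344, (np.int64(552), np.int64(146), np.int64(208)), '')]
175 [(326, (np.int64(547), np.int64(98), np.int64(237)), ''), (329, (np.int64(552), np.int64(100), np.int64(239)), ''), (332, (np.int64(556), np.int64(104), np.int64(238)), ''), (335, (np.int64(522), np.int64(158), np.int64(166)), ''), (338, (np.int64(550), np.int64(131), np.int64(211)), ''), (341, (np.int64(554), np.int64(135), np.int64(210)), ''), (344, (np.int64(553), np.int64(147), np.int64(199)), '')]
178 [(326, (np.int64(552), np.int64(92), np.int64(237)), ''), (329, (np.int64(556), np.int64(96), np.int64(238)), ''), (332, (np.int64(558), np.int64(102), np.int64(233)), ''), (335, (np.int64(552), np.int64(119), np.int64(214)), ''), (338, (np.int64(553), np.int64(127), np.int6
[... 3900 characters left out ...]
(33)), ''), (332, (np.int64(512), np.int64(167), np.int64(34)), ''), (335, (np.int64(518), np.int64(171), np.int64(36)), ''), (338, (np.int64(522), np.int64(177), np.int64(34)), ''), (341, (np.int64(527), np.int64(181), np.int64(34)), ''), (344, (np.int64(523), np.int64(199), np.int64(13)), '')]
211 [(326, (np.int64(507), np.int64(151), np.int64(34)), ''), (329, (np.int64(512), np.int64(157), np.int64(32)), ''), (332, (np.int64(518), np.int64(161), np.int64(34)), ''), (335, (np.int64(524), np.int64(163), np.int64(37)), ''), (338, (np.int64(528), np.int64(169), np.int64(35)), ''), (341, (np.int64(533), np.int64(174), np.int64(35)), ''), (344, (np.int64(537), np.int64(180), np.int64(32)), '')]
```

View pics/w.png

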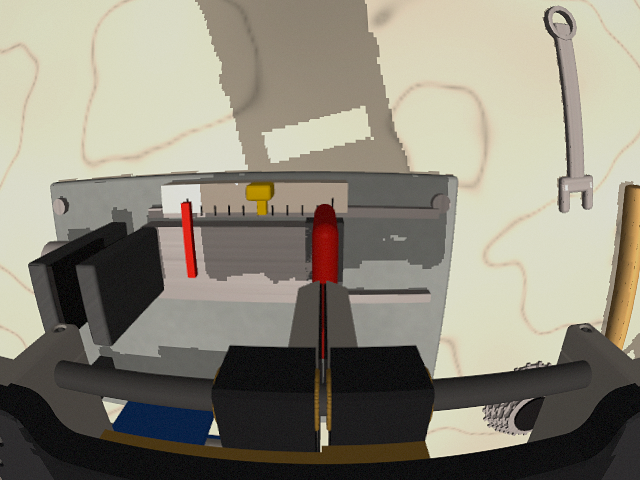

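Run:
```python
from h import *
np.set_printoptions(precision=3,suppress=True,linewidth=150)
o=get_obs();print(o['qpos'],o['ee_pos'],o['force'])
for f,zr,x,y in(('s1',.161,.645,.053),('s2',.2025,.6465,.053),('s3',.067,.527,.168)):
    c=pickle.load(open(f+'.pkl','rb'));P=cloud(c).reshape(-1,3);g=c['pixels'].reshape(-1,3).astype(int)
    m=(abs(P[:,0]-x)<.06)&(abs(P[:,1]-y)<.06)&(P[:,2]>zr-.02)&(P[:,2]<zr+.2)
    d=P[m]; hh=np.histogram(d[:,2]-zr,bins=np.arange(-.02,.2,.01)); print(f,list(zip(np.round(hh[1]*1000).astype(int).tolist(),hh[0].tolist())))
    q=d[(np.ptp(g[m],axis=1)<25)]; q=q[np.argsort(q[:,2])];print(q[:40:3])
```

```text
[ 0.242  0.421  1.627 -0.     1.094 -1.305] [0.527 0.168 0.067] [-0.21  -0.009  0.028]
s1 [(-20, 61), (-10, 86), (0, 78), (10, 57), (20, 165), (30, 515), (40, 70), (50, 68), (60, 73), (70, 76), (80, 74), (90, 46), (100, 30), (110, 13), (120, 19), (130, 122), (140, 431), (150, 391), (160, 544), (170, 431), (180, 116)]
[[0.628 0.04  0.141]
 [0.664 0.023 0.143]
 [0.664 0.026 0.144]
 [0.66  0.019 0.145]
 [0.628 0.019 0.145]
 [0.665 0.028 0.146]
 [0.665 0.033 0.146]
 [0.665 0.045 0.147]
 [0.666 0.074 0.148]
 [0.667 0.081 0.152]
 [0.623 0.019 0.153]
 [0.666 0.087 0.162]
 [0.665 0.078 0.164]
 [0.659 0.018 0.166]]
s2 [(-20, 0), (-10, 0), (0, 0), (10, 0), (20, 1), (30, 47), (40, 72), (50, 86), (60, 77), (70, 90), (80, 91), (90, 66), (100, 34), (110, 17), (120, 15), (130, 108), (140, 419), (150, 406), (160, 592), (170, 562), (180, 153)]
[[0.683 0.046 0.232]
 [0.611 0.054 0.233]
 [0.682 0.046 0.234]
 [0.612 0.061 0.235]
 [0.685 0.045 0.236]
 [0.607 0.047 0.236]
 [0.611 0.059 0.237]
 [0.611 0.053 0.237]
 [0.61  0.052 0.238]
 [0.686 0.046 0.238]
 [0.689 0.044 0.24 ]
 [0.61  0.049 0.24 ]
 [0.601 0.046 0.241]
 [0.61  0.057 0.242]]
s3 [(-20, 68), (-10, 29), (0, 35), (10, 16), (20, 131), (30, 27), (40, 37), (50, 40), (60, 43), (70, 40), (80, 34), (90, 22), (100, 12), (110, 1), (120, 6), (130, 51), (140, 195), (150, 144), (160, 204), (170, 345), (180, 115)]
[[0.558 0.165 0.074]
 [0.512 0.165 0.088]
 [0.536 0.173 0.101]
 [0.536 0.165 0.104]
 [0.535 0.17  0.106]
 [0.535 0.166 0.107]
 [0.536 0.161 0.108]
 [0.535 0.163 0.11 ]
 [0.527 0.158 0.11 ]
 [0.52  0.157 0.112]
 [0.536 0.168 0.112]
 [0.518 0.159 0.113]
 [0.536 0.181 0.113]
 [0.536 0.177 0.114]]
```

The depth images show the fingertips really sit about 30 mm above the reported TCP, in all three pictures. That means the fingers shut above the bar, so I'll open and go 30 mm lower.

Request:
{"api": "send_rows", "payload": {
  "motion": [
    [[0,0,0],[0,0,0],0.5],
    [[0,0,0],[0,0,0],0.5],
    [[0,0,0],[0,0,0],0.5],
    [[0,0,0],[0,0,0],0.5],
    [[0,0,0],[0,0,0],0.5],
    [[0,0,0],[0,0,0],0.5],
    [[0,0,0],[0,0,0],0.5],
    [[0,0,0],[0,0,0],0.5],
    [[0,0,0.5],[0,0,0],0.5],
    [[0,0,0.5],[0,0,0],0.5],
    [[0,0,0],[0,0,0],0.5]
  ]
}}

```text
time_s: 14.65
ee_pos: [0.5261, 0.1677, 0.0355]
eef_rot: [-3.141, -0.003, 3.118]
force: [0.4, -0.5, 1.2]
grip_width: 0.0706
grip_force: 0.0
```

Request:
{"api": "send_rows", "payload": {
  "motion": [
    [[0,0,0],[0,0,0],-1],
    [[0,0,0],[0,0,0],-1],
    [[0,0,0],[0,0,0],-1],
    [[0,0,0],[0,0,0],-1],
    [[0,0,0],[0,0,0],-1],
    [[0,0,0],[0,0,0],-1],
    [[0,0,0],[0,0,0],-1],
    [[0,0,0],[0,0,0],-1],
    [[0,0,0],[0,0,0],-1],
    [[0,0,0],[0,0,0],-1]
  ]
}}

```text
time_s: 15.65
ee_pos: [0.5271, 0.169, 0.0372]
eef_rot: [3.14, 0.0, 3.118]
force: [0.5, 7.0, -1.1]
grip_width: 0.0128
grip_force: 45.0
```

The handle is gripped. I'll pull most of the way and then measure.

Request:
{"api": "send_rows", "payload": {
  "motion": [
    [[0,0.1,0],[0,0,0],-1],
    [[0,0.2,0],[0,0,0],-1],
    [[0,0.2,0],[0,0,0],-1],
    [[0,0.2,0],[0,0,0],-1],
    [[0,0.2,0],[0,0,0],-1],
    [[0,0.2,0],[0,0,0],-1],
    [[0,0.2,0],[0,0,0],-1],
    [[0,0.2,0],[0,0,0],-1],
    [[0,0.1,0],[0,0,0],-1],
    [[0,0.1,0],[0,0,0],-1],
    [[0,0,0],[0,0,0],-1],
    [[0,0,0],[0,0,0],-1]
  ]
}}

```text
time_s: 16.85
ee_pos: [0.5286, 0.2176, 0.0371]
eef_rot: [-3.139, 0.0, 3.118]
force: [1.2, -11.4, 1.9]
grip_width: 0.0131
grip_force: 45.0
```

Run:
```python
from h import *
s=snap('scene','s4');t=snap('top','t4');w=snap('wrist','w4')
a=s['pixels'][185:245,290:370];b=w['pixels'][130:310,120:400]
cv2.imwrite('pics/c4.png',np.vstack([cv2.resize(b,(467,300),interpolation=3),cv2.resize(a,(467,300),interpolation=3)])[...,::-1])
```

```text
(no output)
```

View pics/c4.png

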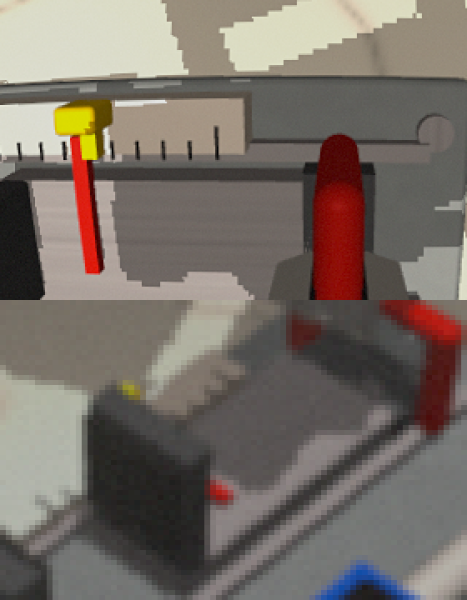

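Run:
```python
from h import *
np.set_printoptions(precision=4,suppress=True,linewidth=150)
c=pickle.load(open('w4.pkl','rb'));v,u=np.mgrid[:480,:640]
K=np.array([[c['fx'],0,c['cx']],[0,c['fy'],c['cy']],[0,0,1]]);
n=cv2.fisheye.undistortPoints(np.stack([u,v],-1).reshape(-1,1,2).astype(float),K,np.zeros(4)).reshape(480,640,2)
d=c['depth'][...,None];P=np.concatenate([n*d,d],-1);R=cv2.Rodrigues(np.array(c['rvec'],float))[0];P=(P-np.array(c['tvec']).ravel())@R
y=.025;o=np.array([.5797,.0551]);W=P[...,:2]-o
C=np.stack([W@[np.cos(y),-np.sin(y)],W@[np.sin(y),np.cos(y)],P[...,2]],-1)*1000
h=cv2.cvtColor(c['pixels'],cv2.COLOR_RGB2HSV)
yel=(abs(h[...,0].astype(int)-28)<7)&(h[...,1]>150)&(u>140)&(u<200)&(v>180)&(v<240)
red=((h[...,0]<8)|(h[...,0]>172))&(h[...,1]>150)&(u>140)&(u<200)&(v>200)&(v<300)
for r in range(186,300,5):
    for nm,m in(('Y',yel),('R',red)):
        q=C[r][m[r]]
        if len(q): print(r,nm,len(q),np.where(m[r])[0][[0,-1]],q.min(0),np.median(q,0),q.max(0))
```

```text
191 Y 23 [163 185] [-110.5365   67.4172   34.8708] [-110.1131   75.5856   39.3814] [-109.0873   79.5696   43.8838]
196 Y 34 [153 186] [-109.3411   66.2709   34.1895] [-108.8759   76.1616   51.2653] [-105.9407   80.5102   52.3615]
201 Y 34 [153 186] [-106.4957   64.9048   36.0891] [-106.0963   76.2284   51.2244] [-103.2122   80.8059   53.3742]
206 Y 29 [153 181] [-103.5719   65.0514   44.0737] [-103.3075   73.7526   51.5159] [-101.6975   80.3936   53.2398]
211 Y 13 [168 180] [-138.0392   69.4772   34.8006] [-97.999   74.4592  39.5929] [-96.9672 161.9122 244.8509]
216 Y 14 [168 181] [-95.3231  69.131   33.1281] [-95.0159  73.7062  39.8754] [-93.4947  75.4153  41.3078]
216 R 6 [162 167] [-94.8501  63.408   36.3313] [-94.6577  66.182   37.7989] [-94.3871  67.5216  38.7182]
221 Y 13 [169 181] [-92.1502  69.8125  34.619 ] [-91.8683  73.3107  39.5011] [-90.7005  75.972   40.9839]
221 R 6 [163 168] [-91.731   64.5524  36.7491] [-91.5024  66.2458  37.6829] [-91.3247  67.6965  38.6444]
226 R 10 [163 174] [-88.7397  56.1242  20.8747] [-88.3572  67.0426  37.5501] [-84.3836  70.2701  39.2878]
231
[... 677 characters left out ...]
.3649] [-65.7676  68.1105  37.2441] [-64.4478  70.0703  38.2203]
266 R 11 [168 178] [-62.7266  64.5709  33.9138] [-62.4337  67.8541  37.3815] [-61.2685  69.7028  38.229 ]
271 R 11 [169 179] [-59.3812  64.6101  33.3267] [-59.005   68.0658  37.0081] [-57.6568  70.0503  38.093 ]
276 R 11 [169 179] [-56.1081  63.8078  33.734 ] [-55.7163  67.3047  37.2749] [-54.3698  69.9951  38.3939]
281 R 11 [170 180] [-52.6106  64.3455  34.1674] [-52.1838  67.7513  36.9216] [-51.0902  69.8583  38.0606]
286 R 11 [171 181] [-48.9099  64.1321  32.2313] [-48.5012  67.9537  36.72  ] [-46.7729  69.9544  37.4365]
291 R 11 [171 181] [-45.8424  64.2664  34.5151] [-45.4258  67.665   37.3641] [-44.2089  69.7434  38.5443]
```

Request:
{"api": "send_rows", "payload": {
  "motion": [
    [[0,0.1,0],[0,0,0],-1],
    [[0,0.09,0],[0,0,0],-1],
    [[0,0,0],[0,0,0],-1],
    [[0,0,0],[0,0,0],-1],
    [[0,0,0],[0,0,0],-1],
    [[0,0,0],[0,0,0],-1],
    [[0,0,0],[0,0,0],-1],
    [[0,0,0],[0,0,0],-1]
  ]
}}

```text
time_s: 17.8
ee_pos: [0.5288, 0.2231, 0.0372]
eef_rot: [-3.139, 0.0, 3.118]
force: [2.5, -10.8, 2.4]
grip_width: 0.0129
grip_force: 45.0
```

Run:
```python
from h import *
c=snap('wrist','w5');s=snap('scene','s5');v,u=np.mgrid[:480,:640]
K=np.array([[c['fx'],0,c['cx']],[0,c['fy'],c['cy']],[0,0,1]]);
n=cv2.fisheye.undistortPoints(np.stack([u,v],-1).reshape(-1,1,2).astype(float),K,np.zeros(4)).reshape(480,640,2)
d=c['depth'][...,None];P=np.concatenate([n*d,d],-1);R=cv2.Rodrigues(np.array(c['rvec'],float))[0];P=(P-np.array(c['tvec']).ravel())@R
W=P[...,:2]-[.5797,.0551];y=W@[np.sin(.025),np.cos(.025)]*1000;x=W@[np.cos(.025),-np.sin(.025)]*1000
h=cv2.cvtColor(c['pixels'],cv2.COLOR_RGB2HSV);z=P[...,2]*1000
yel=(abs(h[...,0].astype(int)-28)<7)&(h[...,1]>150)&(abs(z-40)<2)&(abs(x+94)<5)
red=((h[...,0]<8)|(h[...,0]>172))&(h[...,1]>150)&(z>36)&(z<40)&(x<-45)&(x>-90)
for m in(yel,red):print(m.sum(),np.percentile(y[m],[3,50,97]))
S=cloud(s);Q=S[(abs(S[...,0]-.645)<.04)&(abs(S[...,1]-.053)<.07)&(S[...,2]>.113)&(S[...,2]<.122)];print(len(Q),np.median(Q,0))
cv2.imwrite('pics/w5c.png',cv2.resize(c['pixels'][130:310,120:400],(700,450),interpolation=3)[...,::-1])
o=get_obs();print(o['time_s'],o['grip_force'],o['grip_width'],o['force'],o['ee_pos'])
```

```text
140 [69.51543985 72.65367728 75.28144639]
630 [69.45440157 72.71076375 75.64727071]
707 [0.64600543 0.05187112 0.1176067 ]
17.9 44.994115233421326 0.012906461201213786 [  1.63417946 -11.43702372   2.23032373] [0.52874998 0.22308778 0.03713873]
```

View pics/w5c.png

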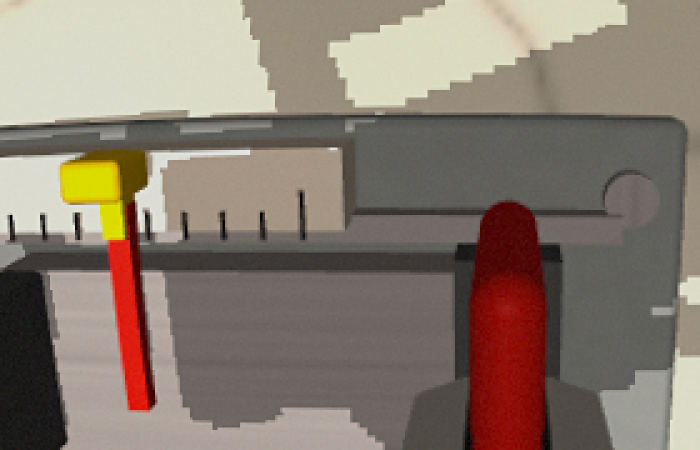

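The pointer, near (120,240) in the crop, lines up with the yellow blade to within 0.1 mm. The pad is still seated, so I'm handing in.

```bash
python3 -c "
from station import *
print(hand_in())"
```

```text
the job is handed in; nothing more can be done
None
```

The job is handed in: the pad hangs released on the rest bar, and the jaw is held open with its pointer measured within about 0.1 mm of the yellow marker; hand-in returned no verdict.

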